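Clear the prep board through its scrap hatch

ROBOT

A 7-joint arm with a two-finger parallel gripper is mounted at the origin on the work surface. World frame = base frame: x ahead of the robot, y to its left, z up, the work surface at z = 0. Lengths are in m, angles in rad, forces in N, time in s.
With the tool pointing down it reaches from about 0.4 to 0.85 m from the base axis. Payload 4.5 kg.
Tool frame: the origin (TCP) lies midway between the tips of the shut fingers; the grasp point (between the pads) lies 19 mm behind it; z points along the fingers, y is the line along which they close (so a half turn about z gives the same grasp; the last joint's range is limited). The gripper opens to 88 mm and grips with 3 to 60 N. Pads are 18 mm wide; open, the fingers measure 123 mm over their backs; the gripper's body (75 mm by 187 mm) begins 45 mm behind the grasp point.
Start: joints at [-1.097, 0.689, -0.195, 1.565, 0.157, 0.902, -0.215], TCP at [0.266, 0.566, 0.239] pointing down, gripper open.
Joint ranges: [-3.01, 3.01], [-0.46, 2.08], [-1.47, 1.51], [0.13, 2.56], [-1, 4.14], [0.04, 2.09], [-2.66, 2.66]. Speed limits (rad/s): [2.57, 2.57, 3.14, 3.14, 3.14, 3.14, 3.14].

INTERFACE

Orientations are given as a unit quaternion [x, y, z, w].
In Python, from plant import sensors, eyes, finish_job gives the robot as it stands.
- The arm moves only by the tool send_rows, never from a script. Its argument "rows" is text: rows parted by semicolons, each of 4 numbers parted by spaces: the shift along the tool's x, y, z normalised to -1 to 1, where 1 is 30 cm, then the turn about the tool's z normalised to -1 to 1, where 1 is 2 pi rad. A call has 1 to 10 rows; each row is the pose to reach, as a shift and turn from the pose commanded when the call began, along the tool's axes at that moment, turning the shorter way round; what a row does not reach only later rows make up. A row lasts 1/12 s, in which the tool goes at most 41.7 mm and 7.16 degrees, less where a joint would pass 70% of its speed; a pose out of reach is approached as far as the arm can. A call with a number of a shift or a turn outside -1 to 1 is refused whole. A call with a gripper value outside its range is refused whole. "jaw" is the closure, from -1 (fully open) to 1 (shut), set as the call begins (left out, the last holds). The fingers move at their own pace and stop on an object; "force" is the grip in N (left out, the last holds). Time passes only in rows, so rows that repeat a pose let the fingers close. It gives the time, the measured TCP pose, the force, the opening and the grip force at its end, in the units of the state.
- sensors.get_state(): the state, without advancing time (a new reading comes with each control period).
- eyes.snapshot(name): name is "side" or "top"; returns (picture, depth): 420x560x3 uint8, red, green, blue; 420x560 float32, m along the optical axis (not along the pixel's ray), 0 where there is no reading.
- eyes.calibration(name): a dict with "fov_y" (degrees; the focal length in pixels is half the picture's height over the tangent of half this angle, whatever the lens; pixels are square), "cx", "cy" (the principal point, pixels), "world_from_camera" (4x4, takes a point from camera to world coordinates). Camera axes: x right, y down, z forward; pixel columns grow to the right and rows downward; lengths in m; the calibration is good to about 2 mm. A picture is of the moment at which its call begins. calibration takes no time and is no camera call.
- finish_job(): hands the job in; it is judged then, once.
The state is a dict: "clock": time; "q": joint angles; "qd": joint speeds; "joint_torque": joint torques, N m; "tool_pos": TCP position; "eef_rot": TCP orientation; "contact_force": force on the tool from outside, world axes, zero at the start; "moment": the same for the moment, N m; "opening": opening from 0.0 (shut) to 1.0 (fully open); "finger_force": force on a finger pad.
Only numpy, scipy, OpenCV 4.12 (cv2) and the standard library are available. Lean on these libraries where they do the work, as an engineer would, in place of code of your own. Each camera call takes 0.05 s, during which the arm holds its last target. There are 200 camera calls.

TASK

Clear up the prep board: stand every spice tin that is on it or on its hatch upright, side by side, in the black basket, pull the hatch slide fully open to its stop, and sweep all the bread crusts off the board down the hatch with the scraper block, never touching a crust with the gripper's fingers. Only when every crust is in the scrap bin, push the slide fully shut again; finish with the scraper standing on its steel tray and leave the mug and the bottle where they are.

Things in the scene. Friction and masses are not known exactly. Their poses are not given: they have to be found in the camera images.
- board: Fixed raised wooden prep board, 200 mm (x) by 630 mm (y). Origin at worktop level; its y axis runs along it towards the hatch end. In its frame the board surface is at z = 100 mm, from y = -170 to 130 mm and x = -90 to 90 mm; 10 mm thick rims on both long sides and at the -y end stand 20 mm above it. The hatch opening follows, y = 130 to 240 mm, over the same width.
- hatch_mouth (a point): Middle of the hatch opening at board surface height (board frame 0, 185, 100 mm). Below it is the clear-sided scrap bin, floor at z = 8 mm. At y = 240 to 248 mm a wall across stands up to z = 125 mm; the slide plate passes under it, on to a deck with rails up to z = 106 mm on both sides, ending at a bar at y = 438 mm.
- hatch (a joint): The aluminium slide plate that covers the hatch: 0 = fully shut against its stop, 0.110 m = fully open against its stop (moved along the board's +y). Friction about 3 N, no spring. When shut its top lies 2 mm below the board surface.
- hatch_grip (a point): Top middle of the black grip bar on the slide plate (moves with it): bar 60 mm long along the board's x, 16 mm thick along its y, standing 40 mm above the slide plate; its top is 38 mm above the board surface. When shut its middle is at board y = 295 mm, 39 mm free between it and the wall.
- basket: Fixed black plastic basket, outside 140 mm (x) by 245 mm (y), 50 mm tall, walls and floor 5 mm. Origin: centre of its underside.
- tray: Fixed shallow steel tray, the scraper's place, outside 120 mm (x) by 180 mm (y), rim 12 mm tall, walls and floor 5 mm. Origin: centre of its underside.
- scraper: Wooden scraper block, standing on its foot: foot 34 mm (x) by 90 mm (y) by 30 mm high, on it a grip ridge 22 mm (x) by 78 mm (y) up to 73 mm above the underside. Origin: centre of the underside; z up. 220 g. It sweeps in its x direction.
- tin1: Closed steel spice tin, 40 mm (x) by 68 mm (y), 60 mm tall, dark lid; two or three are left on the board, perhaps one of them on the shut hatch plate. Origin: centre of the underside; z up. About 180 g.
- tin2: Closed steel spice tin, 40 mm (x) by 68 mm (y), 60 mm tall, dark lid; two or three are left on the board, perhaps one of them on the shut hatch plate. Origin: centre of the underside; z up. About 180 g.
- tin3: Closed steel spice tin, 40 mm (x) by 68 mm (y), 60 mm tall, dark lid; two or three are left on the board, perhaps one of them on the shut hatch plate. Origin: centre of the underside; z up. About 180 g.
- crust1: Dry hard bread crust, a brown bar 28 mm (x) by 60 mm (y), 20 mm thick; four to six lie on the board. Origin: centre of the underside. About 30 g.
- crust2: Dry hard bread crust, a brown bar 28 mm (x) by 60 mm (y), 20 mm thick; four to six lie on the board. Origin: centre of the underside. About 30 g.
- crust3: Dry hard bread crust, a brown bar 28 mm (x) by 60 mm (y), 20 mm thick; four to six lie on the board. Origin: centre of the underside. About 30 g.
- crust4: Dry hard bread crust, a brown bar 28 mm (x) by 60 mm (y), 20 mm thick; four to six lie on the board. Origin: centre of the underside. About 30 g.
- crust5: Dry hard bread crust, a brown bar 28 mm (x) by 60 mm (y), 20 mm thick; four to six lie on the board. Origin: centre of the underside. About 30 g.
- crust6: Dry hard bread crust, a brown bar 28 mm (x) by 60 mm (y), 20 mm thick; four to six lie on the board. Origin: centre of the underside. About 30 g.
- mug: white mug, 80 mm across, 95 mm tall, standing on the worktop; not part of the job. Origin: centre of the underside.
- bottle: white washing-up bottle with a red cap, 64 mm across, 200 mm tall, standing on the worktop; not part of the job. Origin: centre of the underside.
Mind the look-alikes: they are no part of the job. What is shaped like the tin3 but turquoise is not meant. What is shaped like the tin1 but green is not meant.

How it is judged:
On the way, in this order (a step that is already met when the one before it is completed fails the run):
1. the hatch slide is pulled fully open to its stop (value of joint hatch above 0.104 m), for 0.2 s.
2. all the crusts lie in the scrap bin under the hatch (z of each of crust1, crust2, crust3, crust4, crust5, crust6 in the frame of board below 0.085 m and y of crust1 in the frame of board between 0.12 and 0.25 m and x of crust1 in the frame of board between -0.1 and 0.1 m and y of crust2 in the frame of board between 0.12 and 0.25 m and x of crust2 in the frame of board between -0.1 and 0.1 m and y of crust3 in the frame of board between 0.12 and 0.25 m and x of crust3 in the frame of board between -0.1 and 0.1 m and y of crust4 in the frame of board between 0.12 and 0.25 m and x of crust4 in the frame of board between -0.1 and 0.1 m and y of crust5 in the frame of board between 0.12 and 0.25 m and x of crust5 in the frame of board between -0.1 and 0.1 m and y of crust6 in the frame of board between 0.12 and 0.25 m and x of crust6 in the frame of board between -0.1 and 0.1 m), for 0.2 s.
3. the hatch slide is pushed fully shut again (value of joint hatch below 0.006 m), for 0.2 s.
At the end, for the whole second after the job is handed in: Every crust lies in the scrap bin, every tin stands upright inside the basket on its floor (within 0.2 rad), the scraper stands on the floor of its tray (upright within 0.1 rad), the slide is shut to within 6 mm, and all is at rest (all of step 2 and x of tin1 in the frame of basket between -0.065 and 0.065 m and y of tin1 in the frame of basket between -0.118 and 0.118 m and z of each of tin1, tin2, tin3 in the frame of basket below 0.02 m and angle between each of tin1, tin2, tin3's own z axis and vertical below 0.2 rad and linear speed of each of tin1, tin2, tin3, scraper below 0.02 m/s and x of tin2 in the frame of basket between -0.065 and 0.065 m and y of tin2 in the frame of basket between -0.118 and 0.118 m and x of tin3 in the frame of basket between -0.065 and 0.065 m and y of tin3 in the frame of basket between -0.118 and 0.118 m and horizontal distance between scraper and tray below 0.06 m and z of scraper in the frame of tray below 0.012 m and angle between scraper's own z axis and vertical below 0.1 rad and value of joint hatch below 0.006 m); the robot touches nothing.
It fails at once if a finger touches a crust (over 0.3 N) (contact force between the fingers and crust1 above 0.3 N or contact force between the fingers and crust2 above 0.3 N or contact force between the fingers and crust3 above 0.3 N or contact force between the fingers and crust4 above 0.3 N or contact force between the fingers and crust5 above 0.3 N or contact force between the fingers and crust6 above 0.3 N).
It fails at once if the mug or the bottle is moved more than 40 mm (distance of any of mug, bottle from where it was at the start of the episode above 0.04 m).
Of tin1, tin2, tin3 only 2 to 3 are there at a start; the rules pass over those that are not, and their reading is None.
Of crust1, crust2, crust3, crust4, crust5, crust6 only 4 to 6 are there at a start; the rules pass over those that are not, and their reading is None.
At some moment in a run one of crust1, crust2, crust3, crust4, crust5, crust6, tin1, tin2, tin3 may be knocked a few centimetres aside while the robot is not near it.
It also fails if it takes over 200 s, if anything falls off the work surface, if the arm or the gripper's body presses on something with over 40 N, if the wrist force passes 120 N, or if a joint passes its speed limit or range.

## Working session

There is one attempt and no reset: what is moved stays moved. The work goes in short steps, Python scripts to look and compute and a tool call to move; the robot and the scene stay as the last step left them, time stands still between calls to the robot, and variables do not carry over. Pictures are saved under pics/ and viewed, at most 14 in all, crops included, and the job is handed in when it is done.

Besides the shell and the picture viewer there is one more tool, called after "Emit:" as name(argument=value, ...), one argument or row to a line, values as JSON. send_rows: Moves the arm, as the interface text tells. Scaled input: -1 to 1 covers 30 cm each way for a shift and 2 pi rad each way for a turn. Its arguments: {"type":"object","properties":{"rows":{"type":"string"},"jaw":{"type":"number"},"force":{"type":"number"}},"required":["rows"]}

```bash
ls; mkdir -p pics
python3 - <<'E'
from plant import sensors, eyes
import cv2, numpy as np
s=sensors.get_state(); print({k:np.round(v,3).tolist() for k,v in s.items()})
for n in("side","top"):
    p,d=eyes.snapshot(n); c=eyes.calibration(n); print(n,c["fov_y"],c["cx"],c["cy"],np.round(c["world_from_camera"],4).tolist())
    np.savez(f"{n}.npz",p=p,d=d,M=c["world_from_camera"],k=[210/np.tan(np.radians(c["fov_y"]/2)),c["cx"],c["cy"]])
    cv2.imwrite(f"pics/{n}0.png",cv2.resize(p[:,:,::-1],(800,600)))
E
```

```text
pics
{'clock': 0.0, 'q': [-1.097, 0.69, -0.195, 1.566, 0.157, 0.903, -0.215], 'qd': [-0.0, -0.001, -0.0, -0.001, -0.0, -0.001, 0.001], 'joint_torque': [0.0, -52.756, -1.267, -15.342, -0.053, 0.007, 0.0], 'tool_pos': [0.266, 0.565, 0.238], 'eef_rot': [0.218, 0.976, -0.001, -0.0], 'contact_force': [0.386, 0.268, -0.316], 'moment': [0.004, -0.016, 0.015], 'finger_force': 0.0, 'opening': 0.998}
side 57.5427504152334 282.41166776759866 211.0531129172447 [[-0.8087, -0.2689, 0.5232, -0.057], [-0.5882, 0.3805, -0.7136, 0.7972], [-0.0072, -0.8848, -0.4659, 0.6398], [0.0, 0.0, 0.0, 1.0]]
top 45.057991830871075 279.77601570551155 208.8719451803904 [[0.0253, -0.9912, 0.1296, 0.362], [-0.9996, -0.0265, -0.0081, 0.016], [0.0114, -0.1294, -0.9915, 1.3675], [0.0, 0.0, 0.0, 1.0]]
```

View pics/top0.png

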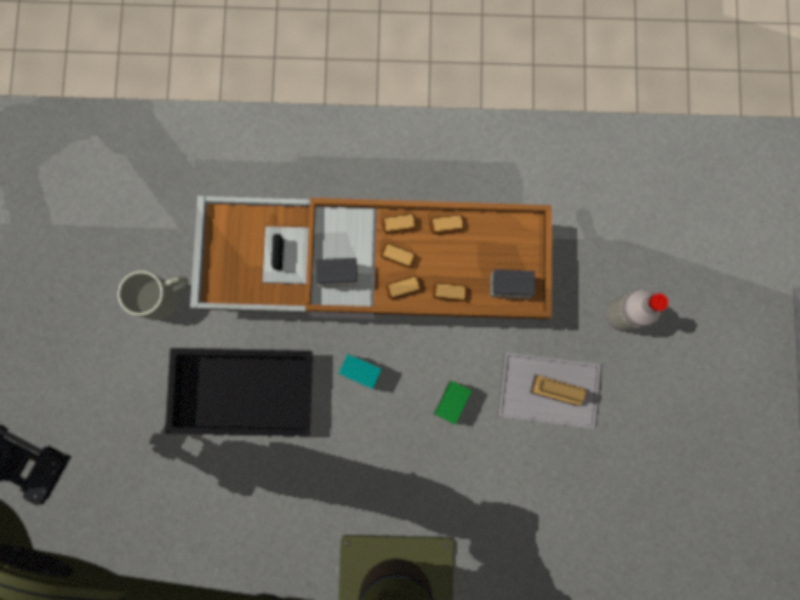

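View pics/side0.png

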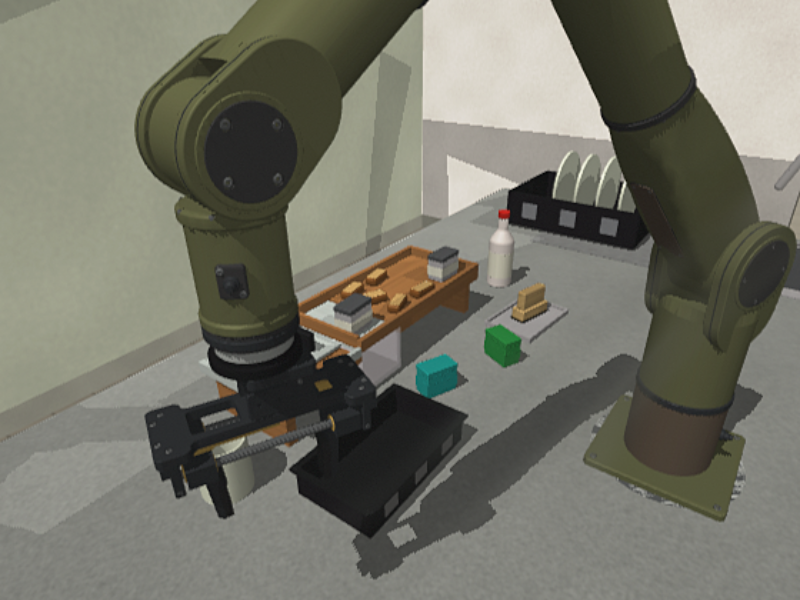

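Top view (800 px scale): the board has its hatch to the left (+y). Steel tins with dark lids are at (337,270) on the hatch and at (513,284). There are five crusts, at (400,223), (448,224), (399,255), (404,287) and (451,292). The grip bar is at (278,252), the basket at (240,390) and the scraper on the tray at (560,389). The turquoise (360,371) and green (453,402) boxes are the look-alikes and aren't meant. The mug is at (140,293), the bottle at (640,310).

```bash
cat > h.py <<'E'
import numpy as np, cv2
from plant import sensors, eyes
def snap(n):
    p,d=eyes.snapshot(n); c=eyes.calibration(n)
    return p,d,np.array(c["world_from_camera"]),(210/np.tan(np.radians(c["fov_y"]/2)),c["cx"],c["cy"])
def cloud(d,M,k):
    v,u=np.mgrid[:420,:560]
    P=np.stack([(u-k[1])*d/k[0],(v-k[2])*d/k[0],d],-1)
    return P@M[:3,:3].T+M[:3,3]
def px2w(u,v,z,M,k):  # pixel (560 scale) on plane z
    r=M[:3,:3]@np.array([(u-k[1])/k[0],(v-k[2])/k[0],1]); t=(z-M[2,3])/r[2]
    return M[:3,3]+t*r
def blobs(mask,P,minpix=30):
    n,l,st,_=cv2.connectedComponentsWithStats(mask.astype(np.uint8))
    o=[]
    for i in range(1,n):
        if st[i,4]<minpix: continue
        Q=P[l==i]; z=np.median(Q[:,2])
        Q=Q[abs(Q[:,2]-z)<.006]
        if len(Q)<10: continue
        r=cv2.minAreaRect((Q[:,:2]*1000).astype(np.float32)); o.append((np.round(r[0]).tolist(),np.round(r[1]).tolist(),round(r[2],1),round(z*1000),len(Q),st[i,:2].tolist()))
    return o
def ortho(p,P,name,x0=.25,x1=.85,y0=-.4,y1=.4):
    pass
E
python3 - <<'E'
from h import *
f=np.load("top.npz"); p,d,M,k=f["p"],f["d"],f["M"],f["k"]; P=cloud(d,M,k)
hsv=cv2.cvtColor(p,cv2.COLOR_RGB2HSV)
z=P[...,2]
print("floor",np.median(z[300:330,230:240]), "nz",(d==0).mean())
inb=(P[...,0]>.3)&(P[...,0]<.9)&(abs(P[...,1])<.55)
for nm,a,b in(("5-20",.004,.02),("20-62",.025,.064),("64-80",.064,.082),("crust tops",.112,.13),("bar",.13,.146),("tins",.148,.18),("high",.18,.3)):
    print(nm); 
    for o in blobs(inb&(z>a)&(z<b),P): print("  ",o)
# row/col profiles of raw points
for u,v in((145,185),(170,185),(200,185),(215,141),(215,221),(230,180),(240,185),(260,150),(300,170),(382,180),(300,141),(300,222),(358,190)):
    print(u,v,np.round(P[v,u],3), p[v,u])
E
```

```text
floor 0.0001635361067948704 nz 0.0038392857142857144
5-20
   ([610.0, 59.0], [6.0, 166.0], 89.9, 8, 120, [259, 153])
   ([534.0, 482.0], [43.0, 60.0], 46.8, 7, 190, [94, 195])
   ([508.0, 444.0], [21.0, 69.0], 47.6, 11, 36, [105, 204])
   ([520.0, -395.0], [59.0, 21.0], 9.5, 11, 31, [423, 209])
   ([376.0, -273.0], [197.0, 128.0], 85.8, 7, 1726, [347, 246])
   ([362.0, 295.0], [124.0, 232.0], 0.3, 6, 2594, [124, 248])
20-62
   ([535.0, 490.0], [27.0, 68.0], 73.1, 45, 48, [88, 193])
   ([524.0, 433.0], [22.0, 102.0], 54.9, 43, 50, [102, 193])
   ([514.0, -398.0], [62.0, 23.0], 23.6, 45, 36, [426, 207])
   ([503.0, 132.0], [79.0, 1.0], 89.8, 43, 16, [216, 219])
   ([369.0, 292.0], [135.0, 261.0], 0.2, 51, 945, [115, 243])
   ([401.0, 76.0], [69.0, 41.0], 66.6, 60, 397, [237, 247])
   ([376.0, -290.0], [90.0, 34.0], 75.8, 35, 157, [373, 262])
   ([350.0, -94.0], [41.0, 68.0], 65.4, 59, 395, [304, 266])
64-80
   ([536.0, 487.0], [30.0, 71.0], 67.0, 72, 53, [85, 192])
   ([532.0, 438.0], [38.0, 88.0], 58.8, 75, 72, [103, 193])
   ([516.0, -398.0], [64.0, 29.0], 20.8, 72, 40, [430, 206])
 
[... 859 characters left out ...]
3, 160, 475, [345, 188])
   ([521.0, -410.0], [33.0, 23.0], 13.9, 154, 58, [446, 206])
high
   ([522.0, -416.0], [30.0, 27.0], 89.7, 200, 128, [453, 205])
145 185 [0.581 0.351 0.089] [73 46 17]
170 185 [0.584 0.289 0.085] [135  86  42]
200 185 [0.583 0.209 0.102] [107 110 107]
215 141 [0.697 0.176 0.106] [158 160 154]
215 221 [0.503 0.18  0.001] [60 59 58]
230 180 [0.599 0.134 0.099] [141 145 140]
240 185 [0.576 0.104 0.156] [64 64 67]
260 150 [0.679 0.06  0.098] [169 173 168]
300 170 [ 0.629 -0.043  0.1  ] [145  94  47]
382 180 [ 0.605 -0.249  0.12 ] [134  86  44]
300 141 [ 0.699 -0.041  0.121] [149 107  72]
300 222 [ 0.506 -0.051  0.002] [62 61 57]
358 190 [ 0.572 -0.183  0.157] [65 64 63]
```

```bash
cat >> h.py <<'E'
def go(x,y,z,yaw,s=None):
    """normalised row to bring TCP to x,y,z with tool y axis at world angle yaw (deg, mod 180)"""
    s=s or sensors.get_state(); q=s["eef_rot"]
    from scipy.spatial.transform import Rotation as R
    r=R.from_quat(q).as_matrix(); a=np.degrees(np.arctan2(r[1,1],r[0,1]))
    sh=r.T@(np.array([x,y,z])-s["tool_pos"])/.3
    t=(a-yaw+90)%180-90
    print("yaw now %.1f turn %.1f q7 %.2f  row: %s"%(a,t,s["q"][6],np.round([*sh,t/360],4).tolist()))
E
python3 - <<'E'
from h import *
f=np.load("top.npz"); cv2.imwrite("pics/crop.png",cv2.resize(f["p"][130:305,110:430,::-1],(800,437),interpolation=cv2.INTER_CUBIC))
f=np.load("side.npz"); p,d,M,k=f["p"],f["d"],f["M"],f["k"]; P=cloud(d,M,k)
for c,r in(((.567,.116),.022),((.555,-.185),.025),((.602,.223),.03),((.376,-.289),.035),((.663,-.073),.012),((.37,.295),.03)):
    m=np.hypot(P[...,0]-c[0],P[...,1]-c[1])<r
    print(c,m.sum(),np.round(np.percentile(P[m][:,2],[5,50,95]) if m.any() else 0,3))
f=np.load("top.npz");P=cloud(f["d"],f["M"],f["k"]); z=P[...,2]
# hatch edges: along x~.66 profile, plate z .098 vs board .100; use colour grey
g=f["p"].astype(int); 
for v in (150,165):
    row=[(round(float(P[v,u,1]),3),g[v,u].tolist(),round(float(z[v,u]),3)) for u in range(255,266)]; print(row)
go(.567,.116,.25,4.6)
E
```

```text
(0.567, 0.116) 122 [0.106 0.156 0.158]
(0.555, -0.185) 211 [-0.003  0.119  0.159]
(0.602, 0.223) 94 [0.096 0.131 0.137]
(0.376, -0.289) 358 [0.003 0.045 0.077]
(0.663, -0.073) 17 [0.117 0.119 0.12 ]
(0.37, 0.295) 383 [0.002 0.003 0.005]
[(0.073, [179, 183, 177], 0.099), (0.071, [177, 183, 178], 0.097), (0.068, [178, 185, 178], 0.099), (0.065, [177, 180, 176], 0.101), (0.063, [176, 182, 176], 0.1), (0.06, [169, 173, 168], 0.098), (0.059, [141, 143, 140], 0.048), (0.057, [117, 111, 106], 0.046), (0.053, [124, 100, 83], 0.098), (0.05, [140, 95, 61], 0.098), (0.048, [150, 98, 54], 0.095)]
[(0.072, [179, 184, 180], 0.1), (0.069, [179, 184, 180], 0.1), (0.067, [179, 185, 179], 0.104), (0.064, [180, 184, 178], 0.099), (0.062, [173, 179, 173], 0.092), (0.059, [157, 161, 155], 0.098), (0.059, [129, 127, 123], 0.007), (0.057, [119, 104, 95], 0.002), (0.051, [141, 100, 71], 0.099), (0.049, [155, 100, 55], 0.106), (0.046, [158, 102, 50], 0.1)]
yaw now 64.8 turn 60.2 q7 -0.22  row: [-1.5453, -0.9271, -0.0382, 0.1672]
```

View pics/crop.png

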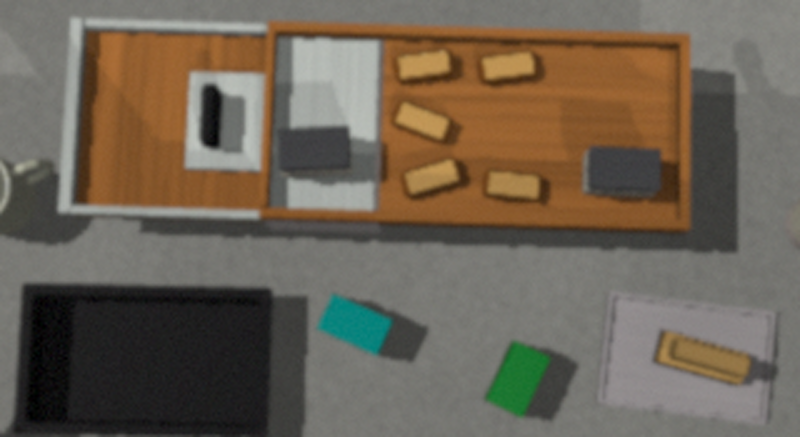

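Crop: the two dark-lidded steel tins, at crop (315,149) on the hatch and (622,170) on the board, fit the description. The turquoise (355,324) and green (518,378) boxes don't. Moving to tin A.

Emit:
send_rows(
  rows="-0.9 -0.54 -0.038 0.167;-0.9 -0.54 -0.038 0.167;-0.9 -0.54 -0.038 0.167;-0.9 -0.54 -0.038 0.167;-0.9 -0.54 -0.038 0.167;-0.9 -0.54 -0.038 0.167;-0.9 -0.54 -0.038 0.167;-0.9 -0.54 -0.038 0.167;-0.9 -0.54 -0.038 0.167;-0.9 -0.54 -0.038 0.167",
  jaw=-1,
  force=30,
)

```text
clock: 0.93
tool_pos: [0.4424, 0.302, 0.25]
eef_rot: [0.68, 0.734, -0.0, 0.0]
contact_force: [-1.0, 0.1, -0.8]
opening: 1.0
finger_force: 0.0
```

```bash
python3 -c "
from h import *
go(.567,.116,.2,4.6)"
```

```text
yaw now 4.4 turn -0.2 q7 -0.55  row: [-0.6496, 0.3667, 0.1674, -0.0006]
```

Emit:
send_rows(
  rows="-0.65 0.367 0.167 0;-0.65 0.367 0.167 0;-0.65 0.367 0.167 0;-0.65 0.367 0.167 0;-0.65 0.367 0.167 0;-0.65 0.367 0.167 0;-0.65 0.367 0.167 0;-0.65 0.367 0.167 0;-0.65 0.367 0.167 0",
)

```text
clock: 1.68
tool_pos: [0.5661, 0.1212, 0.1998]
eef_rot: [0.676, 0.737, 0.0, -0.001]
contact_force: [0.6, 0.2, -0.5]
opening: 1.002
finger_force: 0.0
```

```bash
python3 -c "
from h import *
go(.567,.116,.13,4.6)"
```

```text
yaw now 4.9 turn 0.3 q7 -0.17  row: [-0.018, 0.0017, 0.2326, 0.0008]
```

Emit:
send_rows(
  rows="0 0 0.233 0;0 0 0.233 0;0 0 0.233 0;0 0 0.233 0;0 0 0.233 0",
)

```text
clock: 2.1
tool_pos: [0.5676, 0.1204, 0.1316]
eef_rot: [0.677, 0.736, 0.001, 0.0]
contact_force: [0.3, -0.0, 0.9]
opening: 1.001
finger_force: 0.0
```

Emit:
send_rows(
  rows="0 0 0 0;0 0 0 0;0 0 0 0;0 0 0 0;0 0 0 0;0 0 0 0;0 0 0 0;0 0 0 0",
  jaw=1,
  force=30,
)

```text
clock: 2.77
tool_pos: [0.5668, 0.1186, 0.13]
eef_rot: [0.678, 0.735, -0.0, -0.0]
contact_force: [-0.6, -0.3, 0.4]
opening: 0.455
finger_force: 29.8
```

Emit:
send_rows(
  rows="0 0 -0.25 0;0 0 -0.25 0;0 0 -0.25 0;0 0 -0.25 0;0 0 -0.25 0;0 0 -0.25 0",
)

```text
clock: 3.27
tool_pos: [0.5659, 0.1184, 0.2037]
eef_rot: [0.678, 0.735, -0.001, -0.001]
contact_force: [0.5, 0.8, -1.3]
opening: 0.452
finger_force: 29.9
```

```bash
python3 -c "
from h import *
go(.367,.245,.2,0)"
```

```text
yaw now 4.7 turn 4.7 q7 -0.17  row: [0.4747, -0.6263, 0.0141, 0.013]
```

Emit:
send_rows(
  rows="0.475 -0.626 0 0.013;0.475 -0.626 0 0.013;0.475 -0.626 0 0.013;0.475 -0.626 0 0.013;0.475 -0.626 0 0.013;0.475 -0.626 0 0.013;0.475 -0.626 0 0.013;0.475 -0.626 0 0.013;0.475 -0.626 0 0.013;0.475 -0.626 0 0.013",
)

```text
clock: 4.1
tool_pos: [0.3694, 0.2444, 0.2048]
eef_rot: [0.708, 0.706, -0.0, 0.0]
contact_force: [-0.0, -0.2, -1.2]
opening: 0.454
finger_force: 29.9
```

```bash
python3 -c "
from h import *
go(.367,.245,.039,0)"
```

```text
yaw now -0.1 turn -0.1 q7 -0.58  row: [0.0022, -0.0081, 0.5525, -0.0004]
```

Emit:
send_rows(
  rows="0 -0.005 0.45 0;0 -0.005 0.45 0;0 -0.005 0.45 0;0 -0.005 0.45 0;0 -0.005 0.5 0;0 -0.005 0.53 0;0 -0.005 0.552 0;0 -0.005 0.552 0;0 -0.005 0.552 0",
)

```text
clock: 4.85
tool_pos: [0.3699, 0.2461, 0.041]
eef_rot: [0.708, 0.706, -0.002, -0.0]
contact_force: [0.9, -0.2, -1.1]
opening: 0.455
finger_force: 29.9
```

Emit:
send_rows(
  rows="0 0 0 0;0 0 0 0;0 0 0 0;0 0 0 0",
  jaw=-0.3,
)

```text
clock: 5.18
tool_pos: [0.369, 0.2465, 0.0416]
eef_rot: [0.707, 0.707, -0.002, -0.0]
contact_force: [-0.5, -0.9, -0.1]
opening: 0.649
finger_force: 0.0
```

Emit:
send_rows(
  rows="0 0 -0.5 0;0 0 -0.5 0;0 0 -0.5 0;0 0 -0.5 0;0 0 -0.5 0;0 0 -0.5 0",
)

```text
clock: 5.68
tool_pos: [0.3697, 0.2474, 0.1928]
eef_rot: [0.707, 0.707, -0.0, -0.0]
contact_force: [0.1, -0.4, -1.0]
opening: 0.653
finger_force: 0.0
```

Run:
```python
from h import *
p,d,M,k=snap("top"); P=cloud(d,M,k); z=P[...,2]; X,Y=P[...,0],P[...,1]
cv2.imwrite("pics/t1.png",cv2.resize(p[:,:,::-1],(800,600)))
for o in blobs((X>.3)&(X<.44)&(Y>.17)&(Y<.42)&(z>.055)&(z<.08),P,20): print("bk",o)
for o in blobs((X>.51)&(X<.695)&(Y>-.25)&(Y<.16)&(z>.145)&(z<.18),P,20): print("tin",o)
for o in blobs((X>.517)&(X<.687)&(Y>-.25)&(Y<.16)&(z>.112)&(z<.13),P,20): print("cr",o)
go(.555,-.185,.2,-.7)
```

```text
bk ([370.0, 234.0], [38.0, 50.0], 1.5, 65, 309, [179, 262])
tin ([556.0, -185.0], [68.0, 41.0], 88.9, 160, 475, [345, 188])
cr ([662.0, 12.0], [28.0, 59.0], 11.8, 120, 237, [267, 149])
cr ([601.0, -248.0], [4.0, 169.0], 89.9, 118, 123, [381, 149])
cr ([663.0, -74.0], [28.0, 60.0], 9.3, 120, 237, [301, 150])
cr ([604.0, 12.0], [60.0, 29.0], 69.5, 120, 247, [266, 170])
cr ([553.0, -153.0], [3.0, 34.0], 89.2, 119, 13, [343, 191])
cr ([547.0, 1.0], [28.0, 60.0], 18.0, 120, 244, [270, 193])
cr ([541.0, -81.0], [59.0, 28.0], 86.0, 120, 253, [303, 197])
yaw now 0.0 turn 0.7 q7 -0.43  row: [-1.44, 0.6198, -0.0272, 0.002]
```

View pics/t1.png

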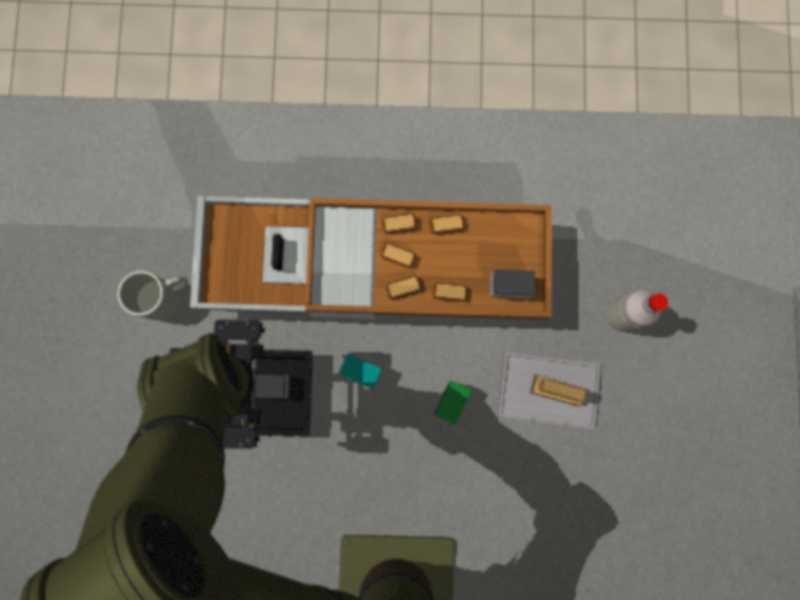

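Tin A stands in the basket at (270,385), and the board is otherwise unchanged. Next is tin B.

Emit:
send_rows(
  rows="-0.72 0.31 0 0.002;-0.72 0.31 0 0.002;-0.72 0.31 0 0.002;-0.72 0.31 0 0.002;-0.72 0.31 0 0.002;-0.72 0.31 0 0.002;-0.72 0.31 0 0.002",
  jaw=-1,
)

```text
clock: 6.32
tool_pos: [0.4633, 0.0239, 0.1903]
eef_rot: [0.715, 0.699, -0.003, 0.001]
contact_force: [-0.0, 0.6, 0.5]
opening: 1.003
finger_force: 0.0
```

Emit:
send_rows(
  rows="-0.72 0.31 0 0;-0.72 0.31 0 0;-0.72 0.31 0 0;-0.72 0.31 0 0;-0.72 0.31 0 0;-0.72 0.31 0 0;-0.72 0.31 0 0;-0.72 0.31 0 0;-0.72 0.31 0 0;-0.72 0.31 0 0",
)

```text
clock: 7.15
tool_pos: [0.5516, -0.1834, 0.1907]
eef_rot: [0.71, 0.704, -0.002, -0.002]
contact_force: [0.8, 0.4, 0.3]
opening: 0.999
finger_force: 0.0
```

```bash
python3 -c "
from h import *
go(.556,-.185,.132,-.7)"
```

```text
yaw now -0.5 turn 0.2 q7 0.32  row: [-0.0051, 0.0159, 0.1957, 0.0004]
```

Emit:
send_rows(
  rows="-0.004 0.01 0.195 0;-0.004 0.01 0.195 0;-0.004 0.01 0.195 0;-0.004 0.01 0.195 0;-0.004 0.01 0.195 0",
)

```text
clock: 7.57
tool_pos: [0.5558, -0.1868, 0.1342]
eef_rot: [0.711, 0.703, -0.002, 0.0]
contact_force: [0.4, 1.3, -0.4]
opening: 1.003
finger_force: 0.0
```

Emit:
send_rows(
  rows="0 0 0 0;0 0 0 0;0 0 0 0;0 0 0 0;0 0 0 0;0 0 0 0;0 0 0 0;0 0 0 0",
  jaw=1,
)

```text
clock: 8.23
tool_pos: [0.5548, -0.1876, 0.1331]
eef_rot: [0.712, 0.703, -0.002, -0.001]
contact_force: [-0.8, -0.7, 0.2]
opening: 0.454
finger_force: 29.8
```

Emit:
send_rows(
  rows="0 0 -0.25 0;0 0 -0.25 0;0 0 -0.25 0;0 0 -0.25 0;0 0 -0.25 0;0 0 -0.25 0",
)

```text
clock: 8.73
tool_pos: [0.5543, -0.187, 0.2068]
eef_rot: [0.711, 0.703, -0.003, -0.002]
contact_force: [-0.2, -0.6, -1.6]
opening: 0.453
finger_force: 29.8
```

```bash
python3 -c "
from h import *
go(.369,.35,.2,0)"
```

```text
yaw now -0.7 turn -0.7 q7 0.32  row: [1.7822, -0.6395, 0.0244, -0.002]
```

Emit:
send_rows(
  rows="0.89 -0.32 0 -0.002;0.89 -0.32 0 -0.002;0.89 -0.32 0 -0.002;0.89 -0.32 0 -0.002;0.89 -0.32 0 -0.002;0.89 -0.32 0 -0.002;0.89 -0.32 0 -0.002;0.89 -0.32 0 -0.002;0.89 -0.32 0 -0.002",
)

```text
clock: 9.48
tool_pos: [0.4613, 0.083, 0.207]
eef_rot: [0.705, 0.709, -0.003, -0.001]
contact_force: [0.8, -0.0, -1.1]
opening: 0.459
finger_force: 29.8
```

Emit:
send_rows(
  rows="0.89 -0.32 0 0;0.89 -0.32 0 0;0.89 -0.32 0 0;0.89 -0.32 0 0;0.89 -0.32 0 0;0.89 -0.32 0 0;0.89 -0.32 0 0;0.89 -0.32 0 0;0.89 -0.32 0 0;0.89 -0.32 0 0",
)

```text
clock: 10.32
tool_pos: [0.3678, 0.3455, 0.2071]
eef_rot: [0.708, 0.706, -0.003, 0.0]
contact_force: [0.3, -1.2, -1.1]
opening: 0.456
finger_force: 29.8
```

```bash
python3 -c "
from h import *
go(.369,.35,.041,0)"
```

```text
yaw now -0.2 turn -0.2 q7 -0.62  row: [0.0175, 0.0057, 0.5535, -0.0004]
```

Emit:
send_rows(
  rows="0 0 0.45 0;0 0 0.45 0;0 0 0.45 0;0 0 0.45 0;0 0 0.5 0;0 0 0.53 0;0 0 0.553 0;0 0 0.553 0;0 0 0.553 0",
)

```text
clock: 11.07
tool_pos: [0.3669, 0.3472, 0.0426]
eef_rot: [0.707, 0.707, -0.001, -0.0]
contact_force: [0.6, 0.5, -1.2]
opening: 0.459
finger_force: 29.8
```

Emit:
send_rows(
  rows="0 0 0 0;0 0 0 0;0 0 0 0;0 0 0 0",
  jaw=-0.3,
)

```text
clock: 11.4
tool_pos: [0.3664, 0.3477, 0.0424]
eef_rot: [0.707, 0.707, -0.001, -0.0]
contact_force: [-0.7, 0.5, -0.1]
opening: 0.652
finger_force: 0.0
```

Emit:
send_rows(
  rows="0 0 -0.5 0;0 0 -0.5 0;0 0 -0.5 0;0 0 -0.5 0;0 0 -0.5 0;0 0 -0.5 0",
)

```text
clock: 11.9
tool_pos: [0.3671, 0.3484, 0.1932]
eef_rot: [0.707, 0.707, -0.0, -0.001]
contact_force: [0.4, 0.5, -0.0]
opening: 0.648
finger_force: 0.0
```

```bash
python3 -c "
from h import *
go(.602,.223,.19,90)
go(.602,.223,.19,-89)"
```

```text
yaw now 0.0 turn -90.0 q7 -0.61  row: [-0.4183, 0.7828, 0.0097, -0.2499]
yaw now 0.0 turn 89.0 q7 -0.61  row: [-0.4183, 0.7828, 0.0097, 0.2473]
```

Emit:
send_rows(
  rows="-0.418 0.783 0 0.19;-0.418 0.783 0 0.19;-0.418 0.783 0 0.19;-0.418 0.783 0 0.19;-0.418 0.783 0 0.19;-0.418 0.783 0 0.19;-0.418 0.783 0 0.19;-0.418 0.783 0 0.19;-0.418 0.783 0 0.19;-0.418 0.783 0 0.19",
)

```text
clock: 12.73
tool_pos: [0.6007, 0.2215, 0.1886]
eef_rot: [0.983, 0.184, -0.004, 0.001]
contact_force: [-0.2, 0.5, -0.0]
opening: 0.65
finger_force: 0.0
```

Emit:
send_rows(
  rows="0 0 0 0.06;0 0 0 0.06;0 0 0 0.06;0 0 0 0.06;0 0 0 0.06;0 0 0 0.06",
  jaw=0.2,
)

```text
clock: 13.23
tool_pos: [0.601, 0.2221, 0.1901]
eef_rot: [1.0, 0.002, -0.003, 0.002]
contact_force: [-0.1, 0.1, -0.8]
opening: 0.4
finger_force: 0.0
```

```bash
python3 -c "
from h import *
p,d,M,k=snap('side'); P=cloud(d,M,k); z=P[...,2]; X,Y=P[...,0],P[...,1]
cv2.imwrite('pics/s1.png',cv2.resize(p[:,:,::-1],(800,600)))
go(.602,.223,.112,-90)"
```

```text
yaw now -89.9 turn 0.1 q7 -1.46  row: [0.0039, -0.0035, 0.2615, 0.0004]
```

View pics/s1.png

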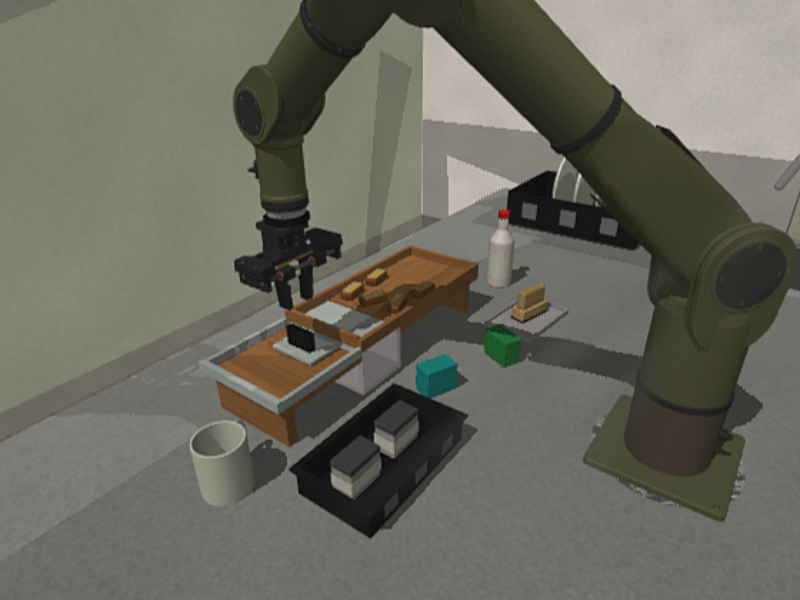

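Both tins stand upright in the basket, at (356,468) and (398,428). The gripper is over the bar at (300,338). Descending, gripping and pulling.

Emit:
send_rows(
  rows="0.002 -0.003 0.1 0;0.002 -0.003 0.2 0;0.002 -0.003 0.26 0;0.002 -0.003 0.26 0;0.002 -0.003 0.26 0;0.002 -0.003 0.26 0",
)

```text
clock: 13.78
tool_pos: [0.603, 0.2228, 0.1146]
eef_rot: [1.0, 0.0, -0.001, 0.001]
contact_force: [-0.1, -0.7, -0.4]
opening: 0.399
finger_force: 0.0
```

Emit:
send_rows(
  rows="0 0 0 0;0 0 0 0;0 0 0 0;0 0 0 0;0 0 0 0;0 0 0 0",
  jaw=1,
  force=30,
)

```text
clock: 14.28
tool_pos: [0.6025, 0.2231, 0.1143]
eef_rot: [1.0, -0.0, -0.001, 0.001]
contact_force: [-1.1, -0.9, 5.8]
opening: 0.178
finger_force: 30.0
```

Emit:
send_rows(
  rows="0 -0.05 0 0;0 -0.1 0 0;0 -0.15 0 0;0 -0.2 0 0;0 -0.25 0 0;0 -0.29 0 0;0 -0.32 0 0;0 -0.33 0 0;0 -0.33 0 0;0 -0.33 0 0",
)

```text
clock: 15.12
tool_pos: [0.6029, 0.3228, 0.1143]
eef_rot: [1.0, 0.0, -0.0, 0.0]
contact_force: [0.3, 0.2, 5.7]
opening: 0.179
finger_force: 30.0
```

Emit:
send_rows(
  rows="0 -0.01 0 0;0 -0.02 0 0;0 -0.025 0 0;0 -0.03 0 0;0 -0.03 0 0;0 -0.03 0 0;0 -0.03 0 0",
)

```text
clock: 15.7
tool_pos: [0.6029, 0.3274, 0.1143]
eef_rot: [1.0, -0.001, -0.001, 0.003]
contact_force: [-1.7, -6.6, 6.9]
opening: 0.177
finger_force: 30.0
```

The slide is at its stop: 6.6 N of resistance at y=0.327. Releasing it and going for the scraper.

Emit:
send_rows(
  rows="0 0.012 0 0;0 0.012 0 0;0 0.012 0 0;0 0.012 0 0",
  jaw=0.2,
)

```text
clock: 16.03
tool_pos: [0.6015, 0.3281, 0.1127]
eef_rot: [1.0, 0.0, -0.002, 0.001]
contact_force: [-0.1, 0.2, -0.1]
opening: 0.403
finger_force: 0.0
```

Emit:
send_rows(
  rows="0 0 -0.35 0;0 0 -0.35 0;0 0 -0.35 0;0 0 -0.35 0;0 0 -0.35 0",
)

```text
clock: 16.45
tool_pos: [0.6028, 0.3284, 0.2194]
eef_rot: [1.0, 0.0, -0.001, 0.0]
contact_force: [-0.3, -0.3, -0.7]
opening: 0.4
finger_force: 0.0
```

Run:
```python
from h import *
p,d,M,k=snap("top"); P=cloud(d,M,k); z=P[...,2]; X,Y=P[...,0],P[...,1]
cv2.imwrite("pics/t2.png",cv2.resize(p[:,:,::-1],(800,600)))
for o in blobs((X>.517)&(X<.687)&(Y>-.24)&(Y<.16)&(z>.112)&(z<.13),P,20): print("cr",o)
for o in blobs((X>.3)&(X<.45)&(Y<-.2)&(z>.067)&(z<.085),P,20): print("sc",o)
m=(X>.3)&(X<.45)&(Y<-.15)&(Y>-.4)&(z>.003); print("tray ext",P[m].min(0),P[m].max(0))
go(.376,-.289,.25,-14.1); go(.376,-.289,.25,-104)
```

```text
cr ([662.0, 12.0], [28.0, 60.0], 11.6, 120, 235, [267, 149])
cr ([663.0, -73.0], [28.0, 58.0], 9.5, 120, 241, [301, 150])
cr ([604.0, 12.0], [59.0, 29.0], 70.4, 120, 241, [266, 170])
cr ([547.0, 1.0], [28.0, 60.0], 18.8, 120, 248, [270, 193])
cr ([542.0, -81.0], [59.0, 28.0], 85.7, 120, 250, [303, 197])
sc ([376.0, -289.0], [77.0, 22.0], 75.7, 77, 258, [379, 265])
tray ext [ 0.3002448  -0.39992967  0.00300267] [ 0.44968387 -0.15027514  0.08379297]
yaw now -90.0 turn -75.9 q7 -1.65  row: [-0.7542, 2.057, -0.1015, -0.2107]
yaw now -90.0 turn 14.0 q7 -1.65  row: [-0.7542, 2.057, -0.1015, 0.039]
```

Emit:
send_rows(
  rows="-0.36 0.98 0 -0.195;-0.36 0.98 0 -0.195;-0.36 0.98 0 -0.195;-0.36 0.98 0 -0.195;-0.36 0.98 0 -0.195;-0.36 0.98 0 -0.195;-0.36 0.98 0 -0.195;-0.36 0.98 0 -0.195;-0.36 0.98 0 -0.195;-0.36 0.98 0 -0.195",
)

```text
clock: 17.33
tool_pos: [0.4924, 0.0319, 0.2179]
eef_rot: [0.817, 0.576, -0.004, -0.001]
contact_force: [-0.4, 1.0, -0.0]
opening: 0.399
finger_force: 0.0
```

```bash
python3 -c "
from h import *
go(.376,-.289,.16,-14.2)"
```

```text
yaw now -19.6 turn -5.4 q7 -0.24  row: [-1.137, -0.0047, 0.1985, -0.0151]
```

View pics/t2.png

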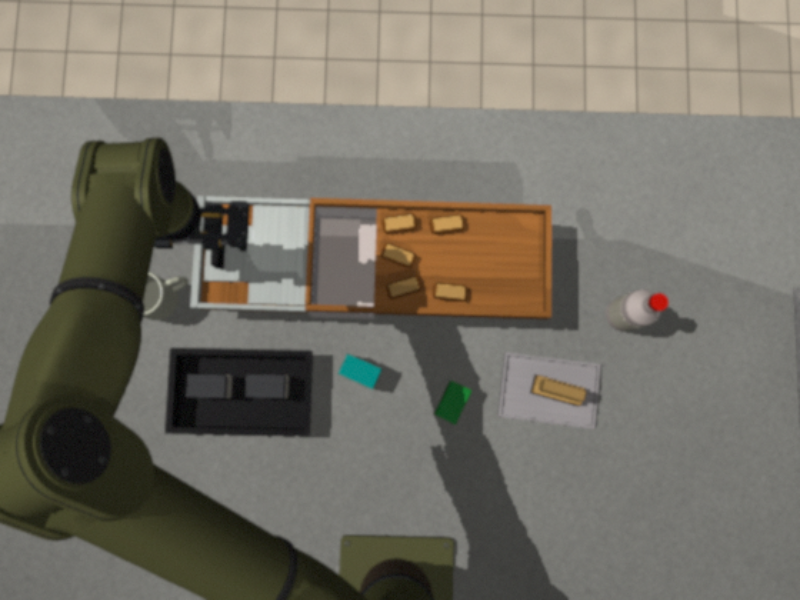

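The hatch is open: the bin floor shows at (345,260) and the bar sits at the deck end. Both tins stand side by side in the basket, and all 5 crusts are in place.

Emit:
send_rows(
  rows="-0.99 0 0 -0.015;-0.99 0 0 -0.015;-0.99 0 0 -0.015;-0.99 0 0 -0.015;-0.99 0 0 -0.015;-0.99 0 0 -0.015;-0.99 0 0 -0.015;-0.99 0 0 -0.015;-0.99 0 0 -0.015;-0.99 0 0 -0.015",
)

```text
clock: 18.17
tool_pos: [0.3933, -0.2447, 0.219]
eef_rot: [0.79, 0.613, -0.002, -0.002]
contact_force: [-0.6, -0.0, -0.4]
opening: 0.399
finger_force: 0.0
```

```bash
python3 -c "
from h import *
go(.376,-.289,.11,-14.2)"
```

```text
yaw now -14.4 turn -0.2 q7 0.38  row: [-0.157, -0.0173, 0.3636, -0.0005]
```

Emit:
send_rows(
  rows="-0.155 -0.016 0 0;-0.155 -0.016 0.1 0;-0.155 -0.016 0.2 0;-0.155 -0.016 0.33 0;-0.155 -0.016 0.364 0;-0.155 -0.016 0.364 0;-0.155 -0.016 0.364 0;-0.155 -0.016 0.364 0",
  jaw=0,
)

```text
clock: 18.83
tool_pos: [0.3783, -0.2889, 0.1116]
eef_rot: [0.789, 0.614, -0.002, 0.0]
contact_force: [0.2, 0.2, -0.1]
opening: 0.502
finger_force: 0.0
```

```bash
python3 -c "
from h import *
go(.376,-.289,.045,-14.2)"
```

```text
yaw now -14.3 turn -0.1 q7 0.50  row: [-0.0017, -0.007, 0.222, -0.0002]
```

Emit:
send_rows(
  rows="-0.001 -0.006 0.1 0;-0.001 -0.006 0.2 0;-0.001 -0.006 0.222 0;-0.001 -0.006 0.222 0;-0.001 -0.006 0.222 0;-0.001 -0.006 0.222 0",
)

```text
clock: 19.33
tool_pos: [0.3759, -0.2904, 0.0459]
eef_rot: [0.79, 0.613, -0.002, 0.001]
contact_force: [0.2, 0.0, -0.2]
opening: 0.501
finger_force: 0.0
```

Emit:
send_rows(
  rows="0 0 0 0;0 0 0 0;0 0 0 0;0 0 0 0;0 0 0 0;0 0 0 0;0 0 0 0",
  jaw=1,
  force=45,
)

```text
clock: 19.92
tool_pos: [0.375, -0.2899, 0.0449]
eef_rot: [0.79, 0.613, -0.002, 0.0]
contact_force: [-0.2, 0.2, 6.6]
opening: 0.248
finger_force: 44.8
```

Emit:
send_rows(
  rows="0 0 -0.1 0;0 0 -0.25 0;0 0 -0.4 0;0 0 -0.55 0;0 0 -0.6 0;0 0 -0.6 0;0 0 -0.6 0",
)

```text
clock: 20.5
tool_pos: [0.3761, -0.2896, 0.2252]
eef_rot: [0.79, 0.613, -0.001, 0.001]
contact_force: [-0.5, -0.4, -2.2]
opening: 0.246
finger_force: 44.8
```

```bash
python3 -c "
from h import *
go(.642,-.18,.225,-90)"
```

```text
yaw now -14.4 turn 75.6 q7 0.47  row: [0.5741, 0.7677, -0.0016, 0.21]
```

Emit:
send_rows(
  rows="0.574 0.768 0 0.21;0.574 0.768 0 0.21;0.574 0.768 0 0.21;0.574 0.768 0 0.21;0.574 0.768 0 0.21;0.574 0.768 0 0.21;0.574 0.768 0 0.21;0.574 0.768 0 0.21;0.574 0.768 0 0.21;0.574 0.768 0 0.21",
)

```text
clock: 21.33
tool_pos: [0.6406, -0.1788, 0.2191]
eef_rot: [0.999, 0.032, -0.005, 0.001]
contact_force: [0.2, -0.3, -0.9]
opening: 0.246
finger_force: 44.8
```

Emit:
send_rows(
  rows="0 0 0 0.011;0 0 0 0.011;0 0 0 0.011;0 0 0 0.011",
)

```text
clock: 21.67
tool_pos: [0.6409, -0.1797, 0.2215]
eef_rot: [1.0, 0.001, -0.003, 0.001]
contact_force: [0.3, -1.1, -1.5]
opening: 0.243
finger_force: 44.8
```

Run:
```python
from h import *
go(.642,-.18,.142,-90)
p,d,M,k=snap("top"); P=cloud(d,M,k); z=P[...,2]; X,Y=P[...,0],P[...,1]
m=(Y<0)&(Y>-.15); 
print("rims", [np.round(np.percentile(X[m&(z>.115)&(z<.123)&(X>a)&(X<b)],[3,97]),4) for a,b in((.49,.518),(.685,.72))])
```

```text
yaw now -89.9 turn 0.1 q7 -0.91  row: [0.0053, 0.0005, 0.265, 0.0003]
rims [array([0.5015, 0.5106]), array([0.6911, 0.7018])]
```

Emit:
send_rows(
  rows="0.003 0 0.08 0;0.003 0 0.16 0;0.003 0 0.22 0;0.003 0 0.25 0;0.003 0 0.265 0;0.003 0 0.265 0;0.003 0 0.265 0",
)

```text
clock: 22.3
tool_pos: [0.6428, -0.1806, 0.1446]
eef_rot: [1.0, 0.0, -0.001, 0.001]
contact_force: [-0.1, -0.3, -1.8]
opening: 0.241
finger_force: 44.8
```

```bash
python3 -c "
from h import *
go(.642,-.067,.142,-90)"
```

```text
yaw now -90.0 turn 0.0 q7 -0.87  row: [-0.0025, -0.3788, 0.0076, 0.0001]
```

Emit:
send_rows(
  rows="-0.002 -0.04 0.005 0;-0.002 -0.08 0.005 0;-0.002 -0.12 0.005 0;-0.002 -0.16 0.005 0;-0.002 -0.2 0.005 0;-0.002 -0.24 0.005 0;-0.002 -0.28 0.005 0;-0.002 -0.32 0.005 0;-0.002 -0.35 0.005 0;-0.002 -0.38 0.005 0",
)

```text
clock: 23.13
tool_pos: [0.6416, -0.0651, 0.1419]
eef_rot: [1.0, 0.0, -0.002, 0.001]
contact_force: [0.0, -0.4, -1.7]
opening: 0.244
finger_force: 44.8
```

Emit:
send_rows(
  rows="0 -0.017 0 0;0 -0.033 0 0;0 -0.05 0 0;0 -0.067 0 0;0 -0.083 0 0;0 -0.1 0 0;0 -0.117 0 0;0 -0.133 0 0;0 -0.15 0 0;0 -0.167 0 0",
)

```text
clock: 23.97
tool_pos: [0.6416, -0.0157, 0.1419]
eef_rot: [1.0, 0.0, -0.002, 0.001]
contact_force: [0.2, -1.6, -2.4]
opening: 0.241
finger_force: 44.8
```

Emit:
send_rows(
  rows="0 -0.017 0 0;0 -0.033 0 0;0 -0.05 0 0;0 -0.067 0 0;0 -0.083 0 0;0 -0.1 0 0;0 -0.117 0 0;0 -0.133 0 0;0 -0.15 0 0;0 -0.167 0 0",
)

```text
clock: 24.8
tool_pos: [0.6415, 0.0347, 0.1417]
eef_rot: [1.0, 0.0, -0.002, 0.001]
contact_force: [-0.3, -0.2, -2.0]
opening: 0.246
finger_force: 44.8
```

Emit:
send_rows(
  rows="0 -0.017 0 0;0 -0.033 0 0;0 -0.05 0 0;0 -0.067 0 0;0 -0.083 0 0;0 -0.1 0 0;0 -0.117 0 0;0 -0.133 0 0;0 -0.15 0 0;0 -0.167 0 0",
)

```text
clock: 25.63
tool_pos: [0.6416, 0.0846, 0.1417]
eef_rot: [1.0, 0.0, -0.002, 0.001]
contact_force: [0.3, -0.4, -1.9]
opening: 0.24
finger_force: 44.8
```

Run:
```python
from h import *
p,d,M,k=snap("side"); a=cv2.resize(p[150:260,200:350,::-1],(800,587),interpolation=cv2.INTER_CUBIC)
cv2.imwrite("pics/s2.png",a)
P=cloud(d,M,k); z=P[...,2]; X,Y=P[...,0],P[...,1]
for o in blobs((X>.517)&(X<.687)&(Y>-.24)&(Y<.16)&(z>.112)&(z<.125),P,15): print("cr",o)
go(.642,.085,.142,-90)
```

```text
cr ([536.0, -80.0], [59.0, 26.0], 86.5, 118, 92, [287, 197])
cr ([543.0, 1.0], [26.0, 56.0], 18.2, 118, 98, [271, 206])
cr ([635.0, 98.0], [93.0, 29.0], 18.0, 119, 109, [220, 208])
yaw now -89.9 turn 0.1 q7 -1.20  row: [0.0015, 0.0045, -0.0018, 0.0003]
```

View pics/s2.png

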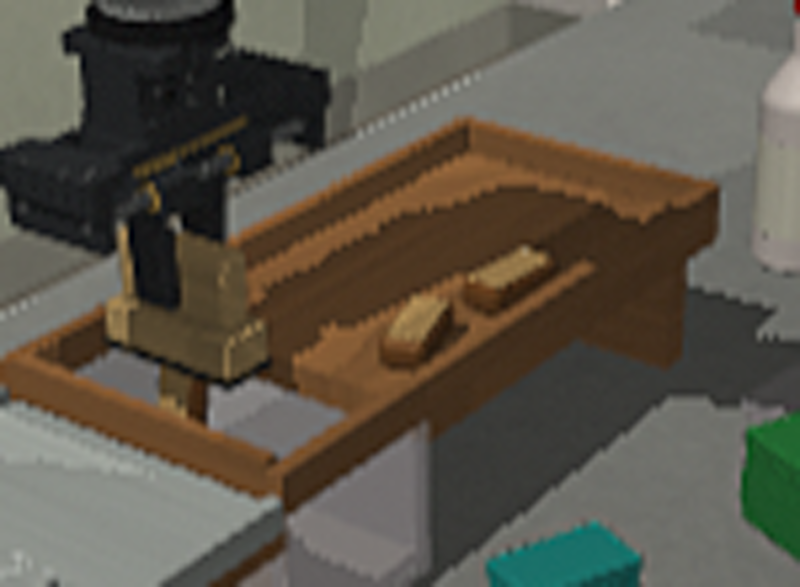

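Lane 1 swept three crusts; one is seen in the bin under the scraper at (185,395). Two remain, at (418,330) and (508,275). Lifting and going back for lane 2.

Emit:
send_rows(
  rows="0 0 -0.1 0;0 0 -0.2 0;0 0 -0.2 0;0 0 -0.2 0;0 0 -0.2 0",
)

```text
clock: 26.1
tool_pos: [0.6412, 0.0846, 0.201]
eef_rot: [1.0, 0.0, -0.002, 0.001]
contact_force: [-1.2, -0.5, -2.5]
opening: 0.247
finger_force: 44.8
```

Emit:
send_rows(
  rows="-0.275 0.82 0 0;-0.275 0.82 0 0;-0.275 0.82 0 0;-0.275 0.82 0 0;-0.275 0.82 0 0;-0.275 0.82 0 0;-0.275 0.82 0 0;-0.275 0.82 0 0;-0.275 0.82 0 0;-0.275 0.82 0 0",
)

```text
clock: 26.93
tool_pos: [0.5595, -0.1597, 0.2013]
eef_rot: [1.0, 0.001, -0.002, 0.0]
contact_force: [0.1, -0.4, -2.7]
opening: 0.25
finger_force: 44.8
```

Run:
```python
from h import *
go(.56,-.16,.142,-90)
p,d,M,k=snap("top"); P=cloud(d,M,k); z=P[...,2]; X,Y=P[...,0],P[...,1]
cv2.imwrite("pics/t3.png",cv2.resize(p[120:240,180:400,::-1],(800,436),interpolation=cv2.INTER_CUBIC))
for o in blobs((X>.517)&(X<.687)&(Y>-.24)&(Y<.16)&(z>.112)&(z<.125),P,15): print("cr",o)
```

```text
yaw now -89.9 turn 0.1 q7 -0.83  row: [0.0027, 0.0011, 0.1977, 0.0004]
cr ([553.0, 19.0], [12.0, 34.0], 42.6, 119, 40, [270, 195])
```

View pics/t3.png

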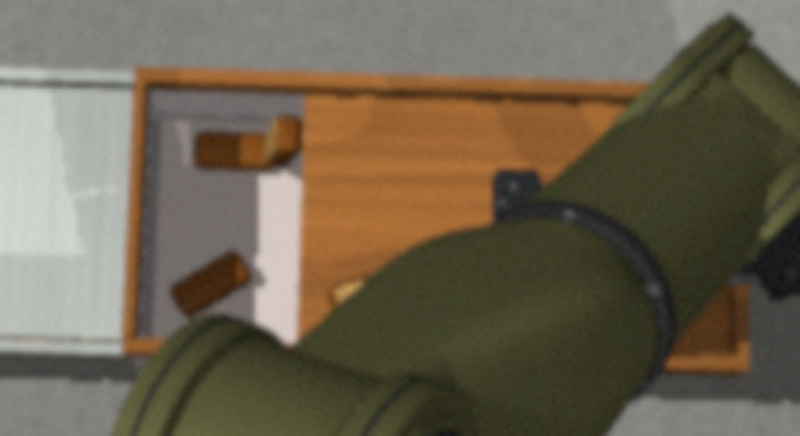

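Three crusts are in the bin, at (230,150), (285,140) and (210,283). Sweeping lane 2.

Emit:
send_rows(
  rows="0.003 0 0.06 0;0.003 0 0.12 0;0.003 0 0.17 0;0.003 0 0.198 0;0.003 0 0.198 0;0.003 0 0.198 0;0.003 0 0.198 0",
)

```text
clock: 27.57
tool_pos: [0.5607, -0.1617, 0.1437]
eef_rot: [1.0, 0.001, -0.001, 0.001]
contact_force: [-0.1, 0.3, -2.2]
opening: 0.253
finger_force: 44.8
```

Emit:
send_rows(
  rows="0 -0.03 0 0;0 -0.06 0 0;0 -0.09 0 0;0 -0.12 0 0;0 -0.15 0 0;0 -0.18 0 0;0 -0.22 0 0;0 -0.25 0 0;0 -0.285 0 0;0 -0.317 0 0",
)

```text
clock: 28.4
tool_pos: [0.56, -0.0655, 0.1428]
eef_rot: [1.0, 0.0, -0.002, 0.001]
contact_force: [-0.4, -0.5, -1.7]
opening: 0.245
finger_force: 44.8
```

Emit:
send_rows(
  rows="0 -0.017 0 0;0 -0.033 0 0;0 -0.05 0 0;0 -0.067 0 0;0 -0.083 0 0;0 -0.1 0 0;0 -0.117 0 0;0 -0.133 0 0;0 -0.15 0 0;0 -0.167 0 0",
)

```text
clock: 29.23
tool_pos: [0.56, -0.0162, 0.1428]
eef_rot: [1.0, 0.0, -0.002, 0.001]
contact_force: [-0.1, -0.4, -1.1]
opening: 0.247
finger_force: 44.8
```

Emit:
send_rows(
  rows="0 -0.017 0 0;0 -0.033 0 0;0 -0.05 0 0;0 -0.067 0 0;0 -0.083 0 0;0 -0.1 0 0;0 -0.117 0 0;0 -0.133 0 0;0 -0.15 0 0;0 -0.167 0 0",
)

```text
clock: 30.07
tool_pos: [0.56, 0.034, 0.1426]
eef_rot: [1.0, 0.0, -0.002, 0.001]
contact_force: [0.0, 0.4, -2.3]
opening: 0.244
finger_force: 44.8
```

Emit:
send_rows(
  rows="0 -0.017 0 0;0 -0.033 0 0;0 -0.05 0 0;0 -0.067 0 0;0 -0.083 0 0;0 -0.1 0 0;0 -0.117 0 0;0 -0.133 0 0;0 -0.15 0 0;0 -0.167 0 0",
)

```text
clock: 30.9
tool_pos: [0.56, 0.084, 0.1425]
eef_rot: [1.0, 0.0, -0.002, 0.001]
contact_force: [0.1, -0.2, -2.5]
opening: 0.243
finger_force: 44.8
```

Emit:
send_rows(
  rows="0 0 -0.1 0;0 0 -0.25 0;0 0 -0.25 0;0 0 -0.25 0;0 0 -0.25 0",
)

```text
clock: 31.32
tool_pos: [0.5598, 0.0842, 0.2172]
eef_rot: [1.0, 0.0, -0.002, 0.001]
contact_force: [-1.4, 0.7, -3.2]
opening: 0.241
finger_force: 44.8
```

Run:
```python
from h import *
go(.37,-.289,.22,-14.2)
for n in("top","side"):
    p,d,M,k=snap(n); P=cloud(d,M,k); z=P[...,2]; X,Y=P[...,0],P[...,1]
    cv2.imwrite(f"pics/{n}4.png",cv2.resize(p[:,:,::-1],(800,600)))
    for o in blobs((X>.517)&(X<.687)&(Y>-.24)&(Y<.16)&(z>.112)&(z<.125),P,15): print(n,o)
    m=(X>.517)&(X<.687)&(Y>.06)&(Y<.158)
    for o in blobs(m&(z>.015)&(z<.11)&(p[...,0].astype(int)-p[...,2]>30),P,10): print(n,"bin",o)
```

```text
yaw now -90.0 turn -75.8 q7 -1.20  row: [-0.6337, 1.2435, -0.005, -0.2104]
top bin ([556.0, 119.0], [6.0, 15.0], 58.2, 24, 11, [235, 198])
top bin ([528.0, 101.0], [54.0, 16.0], 80.7, 37, 78, [233, 206])
side bin ([660.0, 72.0], [25.0, 8.0], 15.8, 71, 26, [230, 216])
side bin ([577.0, 74.0], [24.0, 15.0], 40.9, 66, 28, [250, 231])
```

Emit:
send_rows(
  rows="-0.45 0.88 0 -0.195;-0.45 0.88 0 -0.195;-0.45 0.88 0 -0.195;-0.45 0.88 0 -0.195;-0.45 0.88 0 -0.195;-0.45 0.88 0 -0.195;-0.45 0.88 0 -0.195;-0.45 0.88 0 -0.195;-0.45 0.88 0 -0.195;-0.45 0.88 0 -0.195",
)

```text
clock: 32.25
tool_pos: [0.4238, -0.1814, 0.2176]
eef_rot: [0.817, 0.576, -0.003, -0.001]
contact_force: [-0.7, 1.0, -1.4]
opening: 0.242
finger_force: 44.8
```

Run:
```python
from h import *
go(.376,-.289,.22,-14.2)
for n in("top","side"):
    p,d,M,k=snap(n); P=cloud(d,M,k); z=P[...,2]; X,Y=P[...,0],P[...,1]
    a=p[120:240,130:400] if n=="top" else p[170:260,200:320]
    cv2.imwrite(f"pics/{n}5.png",cv2.resize(a[:,:,::-1],(800,356 if n=="top" else 600),interpolation=cv2.INTER_CUBIC))
    for o in blobs((X>.517)&(X<.687)&(Y>-.24)&(Y<.16)&(z>.112)&(z<.125),P,15): print(n,o)
    m=(X>.517)&(X<.687)&(Y>.05)&(Y<.158)
    for o in blobs(m&(z>.015)&(z<.11)&(p[...,0].astype(int)-p[...,2]>30),P,10): print(n,"bin",o)
a=cv2.imread("pics/top5.png");b=cv2.imread("pics/side5.png")
cv2.imwrite("pics/c5.png",np.vstack([cv2.resize(a,(800,356))[:, :],cv2.resize(b,(325,244)).repeat(1,1) if 0 else np.pad(cv2.resize(b,(325,244)),((0,0),(0,475),(0,0)))]))
```

```text
yaw now -19.6 turn -5.4 q7 0.20  row: [-0.3915, -0.0296, -0.0066, -0.0151]
top bin ([665.0, 93.0], [49.0, 6.0], 62.2, 41, 10, [234, 147])
top bin ([578.0, 74.0], [26.0, 19.0], 32.9, 67, 63, [250, 186])
top bin ([545.0, 109.0], [71.0, 55.0], 28.1, 31, 209, [227, 190])
side bin ([668.0, 64.0], [20.0, 36.0], 77.4, 75, 33, [230, 212])
side bin ([606.0, 52.0], [3.0, 31.0], 89.6, 89, 12, [247, 217])
side bin ([560.0, 52.0], [51.0, 3.0], 0.0, 92, 31, [256, 220])
side bin ([578.0, 73.0], [21.0, 16.0], 63.6, 65, 28, [250, 231])
```

View pics/c5.png

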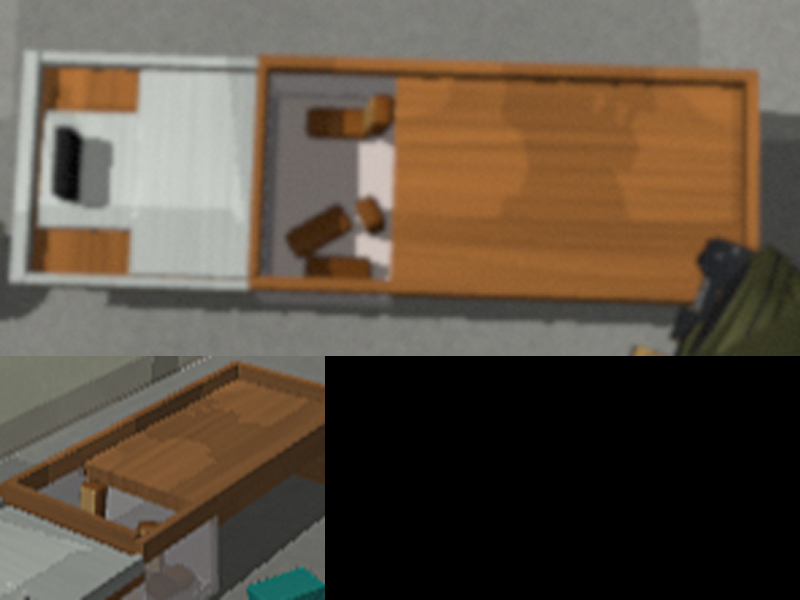

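Run:
```python
from h import *
for n in("top","side"):
    p,d,M,k=snap(n); P=cloud(d,M,k); z=P[...,2]; X,Y=P[...,0],P[...,1]
    m=(X>.63)&(X<.687)&(Y>.056)&(Y<.11)&(z>.05)&(z<.11)
    print(n,m.sum(),np.round(np.percentile(z[m],[10,50,90,98,100]),3))
    print(np.round(P[m][np.argsort(-z[m])[:12]],3).tolist())
go(.376,-.289,.22,-14.2)
```

```text
top 104 [0.058 0.084 0.089 0.092 0.093]
[[0.662, 0.065, 0.093], [0.657, 0.065, 0.092], [0.675, 0.065, 0.092], [0.662, 0.068, 0.092], [0.675, 0.06, 0.091], [0.67, 0.065, 0.09], [0.657, 0.068, 0.09], [0.66, 0.062, 0.09], [0.676, 0.068, 0.089], [0.676, 0.063, 0.089], [0.665, 0.068, 0.089], [0.655, 0.06, 0.089]]
side 104 [0.057 0.072 0.084 0.085 0.088]
[[0.664, 0.071, 0.088], [0.655, 0.067, 0.086], [0.663, 0.064, 0.085], [0.658, 0.06, 0.085], [0.652, 0.062, 0.085], [0.661, 0.061, 0.085], [0.67, 0.06, 0.085], [0.659, 0.067, 0.085], [0.667, 0.064, 0.084], [0.674, 0.061, 0.084], [0.657, 0.057, 0.084], [0.67, 0.073, 0.084]]
yaw now -19.9 turn -5.7 q7 0.19  row: [-0.3968, -0.0293, -0.0059, -0.016]
```

Run:
```python
from h import *
p,d,M,k=snap("top"); P=cloud(d,M,k); z=P[...,2]; X,Y=P[...,0],P[...,1]
for nm,a in(("deckL",(.52,.545,.27,.33)),("deckR",(.66,.68,.29,.33)),("plate",(.53,.67,.19,.25)),("board",(.53,.67,-.1,.03)),("crusttop",(.655,.675,.059,.07))):
    m=(X>a[0])&(X<a[1])&(Y>a[2])&(Y<a[3])&(z>.075); print(nm,m.sum(),np.round([z[m].mean(),np.median(z[m]),z[m].std()],4))
```

```text
deckL 228 [0.0891 0.0884 0.0039]
deckR 111 [0.0887 0.0888 0.0024]
plate 1276 [0.0981 0.098  0.0026]
board 2757 [0.1004 0.1004 0.0026]
crusttop 30 [0.0864 0.0872 0.0023]
```

The board is clear and five crusts are in the bin. The tallest reaches about 0.087 m, under the plate's underside at about 0.090 m. Returning the scraper.

Emit:
send_rows(
  rows="-0.396 -0.029 0 -0.016;-0.396 -0.029 0 -0.016;-0.396 -0.029 0 -0.016;-0.396 -0.029 0 -0.016;-0.396 -0.029 0 -0.016;-0.396 -0.029 0 -0.016;-0.396 -0.029 0 -0.016;-0.396 -0.029 0 -0.016",
)

```text
clock: 33.17
tool_pos: [0.3778, -0.2876, 0.2187]
eef_rot: [0.787, 0.617, -0.002, -0.001]
contact_force: [0.4, 0.6, -2.2]
opening: 0.248
finger_force: 44.8
```

```bash
python3 -c "
from h import *
go(.376,-.289,.047,-14.2)"
```

```text
yaw now -13.9 turn 0.3 q7 0.48  row: [-0.0047, -0.0029, 0.5725, 0.0009]
```

Emit:
send_rows(
  rows="0 -0.003 0.12 0;0 -0.003 0.24 0;0 -0.003 0.36 0;0 -0.003 0.46 0;0 -0.003 0.52 0;0 -0.003 0.55 0;0 -0.003 0.57 0;0 -0.003 0.573 0;0 -0.003 0.573 0;0 -0.003 0.573 0",
)

```text
clock: 34.0
tool_pos: [0.3762, -0.2897, 0.0481]
eef_rot: [0.788, 0.616, -0.002, 0.001]
contact_force: [-0.3, 0.8, -2.0]
opening: 0.246
finger_force: 44.8
```

Emit:
send_rows(
  rows="0 0 0.003 0;0 0 0.006 0;0 0 0.006 0;0 0 0.006 0",
)

```text
clock: 34.33
tool_pos: [0.3756, -0.2895, 0.0455]
eef_rot: [0.788, 0.616, -0.002, 0.0]
contact_force: [0.1, -1.0, -2.2]
opening: 0.246
finger_force: 44.8
```

Emit:
send_rows(
  rows="0 0 0 0;0 0 0 0;0 0 0 0;0 0 0 0",
  jaw=0,
)

```text
clock: 34.67
tool_pos: [0.3756, -0.2895, 0.0453]
eef_rot: [0.788, 0.616, -0.002, -0.0]
contact_force: [0.5, 0.3, 0.1]
opening: 0.493
finger_force: 0.0
```

Emit:
send_rows(
  rows="0 0 -0.1 0;0 0 -0.25 0;0 0 -0.4 0;0 0 -0.55 0;0 0 -0.6 0;0 0 -0.6 0;0 0 -0.6 0",
)

```text
clock: 35.25
tool_pos: [0.3767, -0.2893, 0.2264]
eef_rot: [0.788, 0.616, -0.001, 0.001]
contact_force: [-0.1, 0.1, 0.0]
opening: 0.502
finger_force: 0.0
```

```bash
python3 -c "
from h import *
go(.602,.328,.225,-90)
p,d,M,k=snap('top'); P=cloud(d,M,k); z=P[...,2]; X,Y=P[...,0],P[...,1]
for o in blobs((X>.3)&(X<.45)&(Y<-.2)&(z>.067)&(z<.085),P,15): print('sc',o)
p,d,M,k=snap('side'); P=cloud(d,M,k); z=P[...,2]; X,Y=P[...,0],P[...,1]
for o in blobs((X>.3)&(X<.45)&(Y<-.2)&(z>.067)&(z<.085),P,15): print('sc',o)
"
```

```text
yaw now -14.0 turn 76.0 q7 0.49  row: [2.1781, 0.2307, -0.0035, 0.2111]
sc ([378.0, -285.0], [67.0, 22.0], 76.2, 78, 224, [379, 265])
sc ([363.0, -1076.0], [195.0, 49.0], 77.6, 76, 43, [438, 137])
sc ([429.0, -1039.0], [4.0, 128.0], 0.5, 77, 18, [423, 138])
sc ([376.0, -841.0], [148.0, 17.0], 1.7, 76, 96, [408, 151])
sc ([372.0, -290.0], [80.0, 23.0], 73.3, 75, 90, [363, 198])
```

Emit:
send_rows(
  rows="1 0.11 0 0.195;1 0.11 0 0.195;1 0.11 0 0.195;1 0.11 0 0.195;1 0.11 0 0.195;1 0.11 0 0.195;1 0.11 0 0.195;1 0.11 0 0.195;1 0.11 0 0.195;1 0.11 0 0.195",
  jaw=0.2,
)

```text
clock: 36.18
tool_pos: [0.48, -0.0043, 0.2222]
eef_rot: [0.999, 0.049, -0.004, 0.002]
contact_force: [0.1, 0.1, 0.1]
opening: 0.402
finger_force: 0.0
```

```bash
python3 -c "
from h import *
go(.602,.328,.225,-90)"
```

```text
yaw now -84.4 turn 5.6 q7 -0.94  row: [0.5137, -1.0622, -0.0162, 0.0157]
```

Emit:
send_rows(
  rows="0.5 -0.99 0 0.016;0.5 -0.99 0 0.016;0.5 -0.99 0 0.016;0.5 -0.99 0 0.016;0.5 -0.99 0 0.016;0.5 -0.99 0 0.016;0.5 -0.99 0 0.016;0.5 -0.99 0 0.016;0.5 -0.99 0 0.016;0.5 -0.99 0 0.016",
)

```text
clock: 37.02
tool_pos: [0.5989, 0.3072, 0.2195]
eef_rot: [1.0, 0.003, -0.004, 0.002]
contact_force: [0.9, -0.9, 0.4]
opening: 0.4
finger_force: 0.0
```

```bash
python3 -c "
from h import *
go(.602,.328,.112,-90)"
```

```text
yaw now -89.7 turn 0.3 q7 -1.58  row: [0.0133, -0.0707, 0.3578, 0.0009]
```

Emit:
send_rows(
  rows="0.01 -0.068 0 0;0.01 -0.068 0.1 0;0.01 -0.068 0.12 0;0.01 -0.068 0.12 0;0.01 -0.068 0.12 0;0.01 -0.068 0.12 0",
)

```text
clock: 37.52
tool_pos: [0.6036, 0.3234, 0.188]
eef_rot: [1.0, -0.001, -0.001, 0.001]
contact_force: [0.3, -0.4, -0.2]
opening: 0.407
finger_force: 0.0
```

```bash
python3 -c "
from h import *
go(.602,.328,.112,-90)"
```

```text
yaw now -90.1 turn -0.1 q7 -1.59  row: [-0.0048, -0.0162, 0.2534, -0.0003]
```

Emit:
send_rows(
  rows="0 -0.014 0.08 0;0 -0.014 0.16 0;0 -0.014 0.23 0;0 -0.014 0.253 0;0 -0.014 0.253 0;0 -0.014 0.253 0;0 -0.014 0.253 0",
)

```text
clock: 38.1
tool_pos: [0.6041, 0.329, 0.1133]
eef_rot: [1.0, 0.0, -0.0, 0.001]
contact_force: [0.2, -0.4, 0.7]
opening: 0.399
finger_force: 0.0
```

Emit:
send_rows(
  rows="0 0 0 0;0 0 0 0;0 0 0 0;0 0 0 0;0 0 0 0;0 0 0 0",
  jaw=1,
  force=30,
)

```text
clock: 38.6
tool_pos: [0.6033, 0.3273, 0.1122]
eef_rot: [1.0, -0.001, -0.001, 0.002]
contact_force: [-0.8, -3.5, 5.9]
opening: 0.184
finger_force: 30.0
```

Emit:
send_rows(
  rows="0 0.03 0 0;0 0.06 0 0;0 0.09 0 0;0 0.12 0 0;0 0.15 0 0;0 0.18 0 0;0 0.21 0 0;0 0.24 0 0;0 0.24 0 0;0 0.24 0 0",
)

```text
clock: 39.43
tool_pos: [0.603, 0.2558, 0.1122]
eef_rot: [1.0, -0.0, -0.001, 0.001]
contact_force: [-1.1, -1.7, 7.0]
opening: 0.176
finger_force: 30.0
```

Emit:
send_rows(
  rows="0 0.02 0 0;0 0.04 0 0;0 0.06 0 0;0 0.08 0 0;0 0.1 0 0;0 0.11 0 0;0 0.12 0 0;0 0.12 0 0;0 0.12 0 0",
)

```text
clock: 40.18
tool_pos: [0.6029, 0.2218, 0.1122]
eef_rot: [1.0, 0.0, -0.002, 0.0]
contact_force: [-1.6, 0.5, 7.0]
opening: 0.176
finger_force: 30.0
```

Emit:
send_rows(
  rows="0 0.006 0 0;0 0.012 0 0;0 0.018 0 0;0 0.018 0 0;0 0.018 0 0",
)

```text
clock: 40.6
tool_pos: [0.6029, 0.2173, 0.1122]
eef_rot: [1.0, 0.001, -0.001, -0.0]
contact_force: [-1.3, 2.6, 6.1]
opening: 0.178
finger_force: 30.0
```

Emit:
send_rows(
  rows="0 0.005 0 0;0 0.01 0 0;0 0.015 0 0;0 0.015 0 0;0 0.015 0 0",
)

```text
clock: 41.02
tool_pos: [0.6029, 0.2173, 0.1121]
eef_rot: [1.0, 0.002, -0.001, -0.003]
contact_force: [-1.1, 9.5, 6.3]
opening: 0.18
finger_force: 30.1
```

Emit:
send_rows(
  rows="0 -0.012 0 0;0 -0.012 0 0;0 -0.012 0 0;0 -0.012 0 0",
  jaw=0.2,
)

```text
clock: 41.35
tool_pos: [0.6025, 0.2138, 0.1111]
eef_rot: [1.0, -0.0, -0.002, 0.002]
contact_force: [-1.1, -0.4, 0.4]
opening: 0.397
finger_force: 0.0
```

Emit:
send_rows(
  rows="0 0 -0.2 0;0 0 -0.5 0;0 0 -0.5 0;0 -0.5 -0.5 0;0 -0.5 -0.5 0;0 -0.5 -0.5 0;0 -0.5 -0.5 0;0 -0.5 -0.5 0;0 -0.5 -0.5 0;0 -0.5 -0.5 0",
)

```text
clock: 42.18
tool_pos: [0.6034, 0.3629, 0.2607]
eef_rot: [1.0, -0.001, -0.002, 0.002]
contact_force: [-0.2, -1.4, -0.7]
opening: 0.398
finger_force: 0.0
```

Run:
```python
from h import *
for n in("top","side"):
    p,d,M,k=snap(n); P=cloud(d,M,k); z=P[...,2]; X,Y=P[...,0],P[...,1]
    cv2.imwrite(f"pics/{n}6.png",cv2.resize(p[:,:,::-1],(800,600)))
    for o in blobs((X>.55)&(X<.65)&(Y>.19)&(Y<.26)&(z>.13)&(z<.146),P,15): print(n,"bar",o)
    for o in blobs((X>.3)&(X<.44)&(Y>.17)&(Y<.42)&(z>.057)&(z<.08),P,20): print(n,"tin",o)
    for o in blobs((X>.3)&(X<.45)&(Y<-.2)&(Y>-.4)&(z>.067)&(z<.085),P,20): print(n,"sc",o)
    for o in blobs((X>.517)&(X<.687)&(Y>-.24)&(Y<.16)&(z>.108)&(z<.13),P,15): print(n,"cr?",o)
a=cv2.imread("pics/top6.png")
```

```text
top bar ([603.0, 218.0], [60.0, 16.0], 2.4, 137, 152, [192, 163])
top tin ([367.0, 349.0], [38.0, 71.0], 1.4, 65, 429, [130, 262])
top tin ([370.0, 244.0], [38.0, 69.0], 1.4, 65, 417, [171, 262])
top sc ([377.0, -289.0], [78.0, 22.0], 75.9, 78, 252, [379, 265])
side bar ([599.0, 217.0], [59.0, 16.0], 0.4, 135, 100, [202, 226])
side tin ([367.0, 242.0], [70.0, 42.0], 88.8, 63, 390, [262, 281])
side tin ([365.0, 346.0], [71.0, 43.0], 89.3, 63, 505, [231, 305])
side sc ([373.0, -291.0], [80.0, 23.0], 76.1, 75, 92, [363, 198])
```

View pics/top6.png

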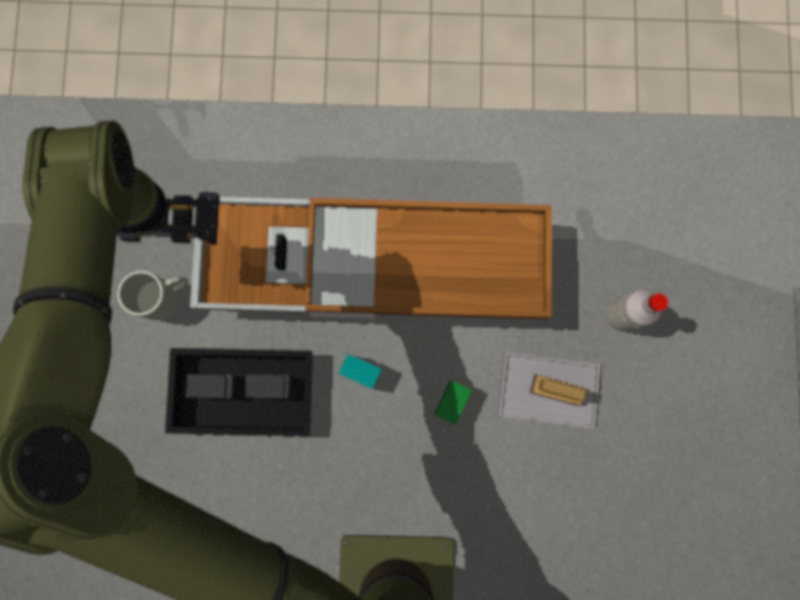

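View pics/side6.png

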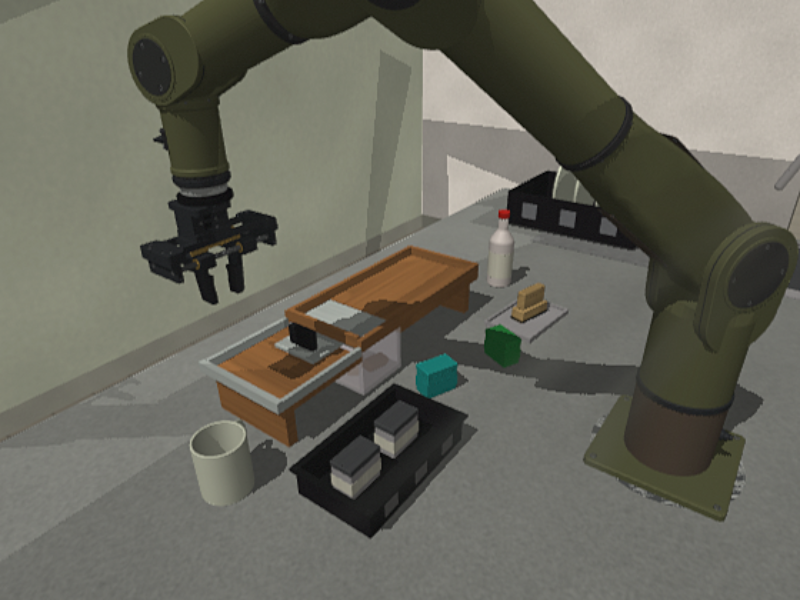

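The slide is shut against its stop (bar at 280,252), with no gap left at the board edge (375,258). The board is clear, the tins are upright in the basket, the scraper is on its tray (560,389), and the mug and bottle haven't moved. Handing in.

```bash
python3 -c "
from plant import finish_job
print(finish_job())"
```

```text
the job is handed in; nothing more can be done
None
```

I handed the job in, but no verdict came back: my last pictures show both tins upright in the basket, all five crusts swept into the bin, the slide shut against its stop, the scraper on its tray, and the mug and bottle where they were.

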